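Close up the pastry display case

TASK

Close up the small pastry display case on the counter using only pushes of the fingertips: push its drawer fully home, and slide both clear top panels outward, each to its own end of the case, until they are fully shut. Do not lift the panels out of their tracks, and leave everything else standing on the case and the counter where it is.

Things in the scene. Friction and masses are not known exactly. Their poses are not given: they have to be found in the camera images.
- case: White pastry display case with clear upper walls, fixed to the counter: 200 deep (its x), 370 wide (its y), 139 mm high; origin at the centre of its underside; its -x side, with the drawer, faces the robot. From x = 28 to 100 mm the top is a fixed white shelf, 139 mm high; forward of it two clear sliding panels close the top. Its front edge (x = -100) is 125 mm high.
- drawer (a joint): How far the drawer is out, m: 0 = fully home (at its stop); grows as it comes out to the case's -x. Friction about 1.5 N; it stays where it is left. Its white front is 234 mm wide, from 9 to 65 mm above the counter; when home its face is at x = -110 mm in the case's frame.
- drawer_handle (a point): Middle of the drawer's steel bar handle: a 100 mm long round bar along the case's y, about 12 mm thick, its centre line 35 mm in front of the drawer's face and 47 mm above the counter, on the case's centre line. When home it is at x = -145 mm, y = 0 in the case's frame.
- left_panel (a joint): How far the left (case +y) panel is from shut, m: 0 = shut at the case's +y end (at its stop); grows as it slides inward, to the case's -y, up to 0.065. Friction about 1.5 N. Panel 120 x 180 x 5 mm with a thin aluminium rim, in the lower track, its rim's top 132 mm above the counter. 0.35 kg, only rests in its track: it lifts out if its pull is dragged up.
- left_pull (a point): Centre of the top of the left panel's pull: a black upright fin near the panel's outer end, 56 mm along the case's x, 10 mm thick along its y, its top 170 mm above the counter, standing 39 mm proud of its panel. When shut it is at x = -66, y = +152 mm in the case's frame.
- right_panel (a joint): The same for the right (case -y) panel: 0 = shut at the case's -y end, grows as the panel slides to the case's +y, inward, up to 0.065. It runs in the upper track (upper face, rim included, 140 mm above the counter), passing over the left panel. Same size, weight and friction; also lifts out.
- right_pull (a point): Centre of the top of the right panel's pull: the same black fin, its top 170 mm above the counter, standing 31 mm proud of its panel. When shut it is at x = -66, y = -152 mm in the case's frame.
- biscuit_jar: Bystander: amber jar, 54 mm across, 75 mm tall, on the fixed rear shelf of the case; origin at the centre of its underside (so too for those below).
- tip_bowl: Bystander: small white bowl, 58 mm across, 30 mm tall, on the fixed rear shelf of the case.
- cup: Bystander: white cup, 72 mm across, 85 mm tall, on the counter.
- syrup: Bystander: green bottle, 60 mm across, 170 mm tall, on the counter beside the case.
- tongs: Bystander: steel serving tongs lying on the counter, 172 mm along their x, 52 mm wide, 12 mm high.
- napkins: Bystander: wooden napkin holder, 70 x 120 mm, 94 mm tall, on the counter beside the case.
- loaf: Bystander: round bread roll, 116 mm across, 58 mm tall, on the counter.

How it is judged (in metres and radians):
At the end, for the whole second after the job is handed in: The drawer and both top panels are within 5 mm of fully shut, both panels seated in their tracks (within 3 mm), and every bystander is within 20 mm of where it stood (value of joint each of drawer, left_panel, right_panel below 0.005 m and height (world z) of each of left_pull, right_pull below 0.173 m and distance of each of biscuit_jar, tip_bowl, cup, syrup, tongs, napkins, loaf from where it was at the start of the episode below 0.02 m); the robot touches nothing.
It fails at once if a top panel is lifted more than 10 mm out of its track (height (world z) of any of left_pull, right_pull above 0.18 m).
It fails at once if a bystander is moved more than 20 mm, lifted or knocked over (distance of any of biscuit_jar, tip_bowl, cup, syrup, tongs, napkins, loaf from where it was at the start of the episode above 0.02 m or angle between any of biscuit_jar, tip_bowl, cup, syrup, tongs, napkins, loaf's own z axis and vertical above 0.5 rad).
It also fails if it takes over 54 s, if anything falls off the work surface, if the arm or the gripper's body presses on something with over 40 N, if the wrist force passes 120 N, or if a joint passes its speed limit or range.

ROBOT

A 6-joint arm with a two-finger parallel gripper is mounted at the origin on the work surface. World frame = base frame: x ahead of the robot, y to its left, z up, the work surface at z = 0. Lengths are in mm, angles in rad, forces in N, time in s.
With the tool pointing down it reaches from about 375 to 975 mm from the base axis. Payload 3.8 kg.
Tool frame: the origin (TCP) lies at the centre of the arm's flange, where the gripper is bolted on; the fingertips stand 173 mm ahead of it and the grasp point (between the pads) lies 155 mm ahead of it; z points along the fingers, y is the line along which they close (so a half turn about z gives the same grasp; the last joint's range is limited). The gripper opens to 85 mm and grips with 20 to 120 N. Pads are 22 mm wide; open, the fingers measure 114 mm over their backs; the gripper's body (76 mm by 85 mm) begins 54 mm behind the grasp point. The pads swing forward as they close: fully open they stand 13 mm farther back than shut.
Start: joints at [-1.382, 0.264, 1.604, -0, 1.274, -0.037], TCP at [151.118, -657.862, 404.68] pointing down, gripper open.
Joint ranges: [-2.63, 2.63], [-0.94, 2.18], [0.31, 2.57], [-1.31, 4.45], [0, 2.66], [-2.55, 2.55]. Speed limits (rad/s): [2.57, 2.57, 3.14, 3.14, 3.14, 3.14].

INTERFACE

Orientations are given as [roll, pitch, yaw] about the fixed x, y, z axes, in that order (R = Rz(yaw) Ry(pitch) Rx(roll)).
In Python, from workcell import r gives the robot as it stands.
- The arm moves only by the tool step_arm, never from a script. Its arguments are lists of equal length, an entry for each row: "slide": the shift along the tool's x, y, z in m, a list of three; "twist": the turn, a rotation vector about the tool's x, y, z in units of 5 degrees (1.0 is 5 degrees), a list of three. A call has 1 to 8 rows; each row shifts and turns the commanded pose from where the row before left it, along the tool's axes as they then stand; what a row does not reach is not made up. A row lasts 1/10 s, in which the tool goes at most 50 mm and 8.59 degrees, less where a joint would pass 70% of its speed; a pose out of reach is approached as far as the arm can. A call with a gripper value outside its range is refused whole. "gripper" is the opening, from -1 (shut) to 1 (fully open), set as the call begins (left out, the last holds). The fingers move at their own pace and stop on an object; "newtons" is the grip in N (left out, the last holds). Time passes only in rows, so rows that do not move let the fingers close. It gives the time, the measured TCP pose, the force, the opening and the grip force at its end, in the units of the state.
- r.sense(): the state, without advancing time (a new reading comes with each control period).
- r.capture(name): name is "side" or "top"; returns a dict with "img" (400x640x3 uint8, blue, green, red), "fx", "fy", "cx", "cy" (pixels), "distortion" ([k1, k2, p1, p2, k3] as OpenCV has them; the pictures are not rectified), "rvec" (rotation vector, rad) and "tvec" (3), from world to camera coordinates, as OpenCV has them. Camera axes: x right, y down, z forward; pixel columns grow to the right and rows downward; lengths in mm; the calibration is good to about 2 mm. A picture is of the moment at which its call begins. There is no depth.
- r.close_job(): hands the job in; it is judged then, once.
Trained networks look in the newest picture that a camera, given by its name, has taken for a name from the list of things; names that differ only in an ending like _2 or _b are one class to them, and where a whole thing is asked for, a point or a joint stands for the part that bears it (a point fixed in the world has none). Each returns a list of dicts, best first, with "score" (0 to 1); they miss things now and then, are a little off and sometimes report something else, mostly with a low value. They report only what shows in the picture. A call takes as long as a camera call.
- r.recognise(query, camera): "centre" ([x, y, z] in mm, in the coordinates of the camera as it stood for that picture, good to about 4 mm: the middle of the surface that is visible of it).
- r.tip_of(query, camera): "centre" ([x, y, z] in mm, in the coordinates of the camera as it stood for that picture, good to about 4 mm: a listed point, or the origin of a listed thing).
The state is a dict: "time": time; "joint_positions": joint angles; "qd": joint speeds; "joint_torque": joint torques, N m; "tcp_pos": TCP position; "orientation": TCP orientation; "force": force on the tool from outside, world axes, zero at the start; "wrist_torque": the same for the moment, N m; "grip_width": opening from 0.0 (shut) to 1.0 (fully open); "gripper_force": force on a finger pad.
Only numpy, scipy, OpenCV 4.12 (cv2) and the standard library are available. Lean on these libraries where they do the work, as an engineer would, in place of code of your own. Each camera call takes 0.05 s, during which the arm holds its last target. There are 200 camera calls.

## Working session

There is one attempt and no reset: what is moved stays moved. The work goes in short steps, Python scripts to look and compute and a tool call to move; the robot and the scene stay as the last step left them, time stands still between calls to the robot, and variables do not carry over. Pictures are saved under pics/ and viewed, at most 10 in all, crops included, and the job is handed in when it is done.

Besides the shell and the picture viewer there is one more tool, called after "Emit:" by a JSON object that holds its "method" and its "body". step_arm: Moves the arm, as the interface text tells. Its arguments: {"type":"object","properties":{"slide":{"type":"array","items":{"type":"array","items":{"type":"number"}}},"twist":{"type":"array","items":{"type":"array","items":{"type":"number"}}},"gripper":{"type":"number"},"newtons":{"type":"number"}},"required":["slide","twist"]}

```bash
mkdir -p pics; cat > h.py <<'E'
import numpy as np, cv2
from workcell import r
def cap(n):
    c=r.capture(n); R=cv2.Rodrigues(np.array(c["rvec"],float))[0]; t=np.array(c["tvec"],float).ravel()
    return c,R,t
def w(R,t,p): return R.T@(np.array(p,float)-t)
E
python3 - <<'E'
from h import *
s=r.sense(); print(s["tcp_pos"],s["orientation"],s["time"])
for n in("side","top"):
    c,R,t=cap(n); cv2.imwrite(f"pics/{n}0.png",c["img"]); print(n,"cam at",(-R.T@t).round())
    for q in ("case","drawer_handle","left_pull","right_pull","biscuit_jar","tip_bowl","cup","syrup","tongs","napkins","loaf"):
        print(q,[(w(R,t,d["centre"]).round(),round(d["score"],2)) for d in r.tip_of(q,n)[:2]])
E
```

```text
[ 151.07120386 -657.51675611  403.34590082] [-3.13932108e+00 -8.34455367e-05  2.25830409e-01] 0.0
side cam at [ 544.  411. 1418.]
case [(array([719.,   8.,  -0.]), 0.57)]
drawer_handle [(array([535.,  -9.,  47.]), 0.63), (array([717.,   4.,  -2.]), 0.48)]
left_pull [(array([645., 100., 170.]), 0.69), (array([533., 212.,  -0.]), 0.47)]
right_pull [(array([ 660., -111.,  167.]), 0.93)]
biscuit_jar [(array([773., 147., 135.]), 0.97), (array([719.,   7.,  -1.]), 0.21)]
tip_bowl [(array([ 797., -111.,  143.]), 0.68)]
cup [(array([663., 253.,   2.]), 0.91)]
syrup [(array([529., 212.,  -4.]), 0.85)]
tongs [(array([ 496., -205.,   -1.]), 0.85), (array([648., 101., 168.]), 0.37)]
napkins []
loaf [(array([ 536., -326.,   -1.]), 0.75), (array([ 664., -109.,  169.]), 0.43)]
top cam at [ 488.  -14. 1215.]
case [(array([717.,   6.,   2.]), 0.69)]
drawer_handle [(array([535.,  -2.,  48.]), 0.96)]
left_pull [(array([645., 103., 172.]), 0.69)]
right_pull [(array([ 663., -112.,  173.]), 0.7)]
biscuit_jar [(array([771., 145., 142.]), 0.66)]
tip_bowl [(array([ 799., -109.,  143.]), 0.67)]
cup [(array([659., 257.,  -3.]), 0.66)]
syrup [(array([527., 211.,  -0.]), 0.77)]
tongs [(array([646., 101., 170.]), 0.7), (array([658., 258.,  -1.]), 0.62)]
napkins [(array([ 683., -278.,   -2.]), 0.97)]
loaf [(array([ 541., -327.,   -0.]), 0.8), (array([ 684., -277.,    1.]), 0.5)]
```

View pics/top0.png

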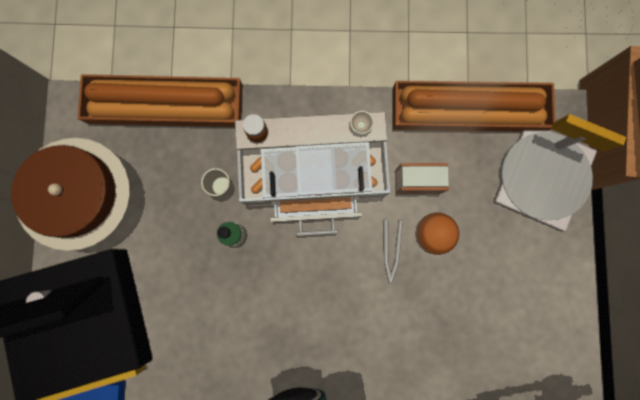

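View pics/side0.png

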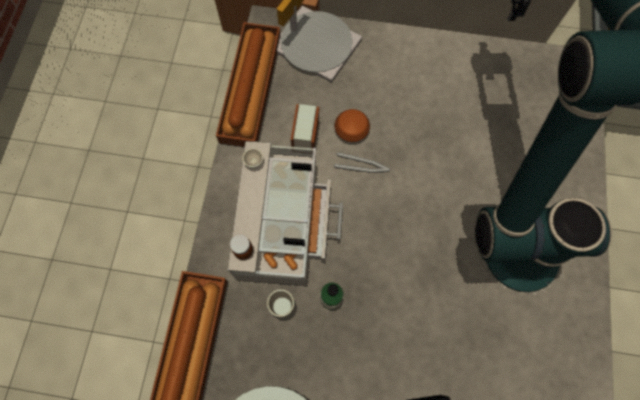

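The top view shows both fins on the clear panels, at (272,183) and (360,180), with the drawer handle at (317,228). These agree with the networks. The case is at about (718, 7) with yaw of about +0.08. The drawer is about 38 mm out, the left panel about 51 mm and the right about 38 mm. I'll turn the tool to the case's axes and travel high to in front of the drawer.

Emit:
{"method": "step_arm", "body": {"slide": [[0,0,0],[0,0,0],[0.0245,-0.0385,0],[0.0245,-0.0385,0],[0.0245,-0.0385,0],[0.0245,-0.0385,0],[0.0245,-0.0385,0],[0.0245,-0.0385,0]], "twist": [[0,0,0.84],[0,0,0.84],[0,0,0],[0,0,0],[0,0,0],[0,0,0],[0,0,0],[0,0,0]], "gripper": -1}}

```text
time: 2.0
tcp_pos: [279.8, -414.3, 404.8]
orientation: [3.141, -0.0, 0.079]
force: [0.4, 0.3, 0.1]
grip_width: -0.001
gripper_force: 0.0
```

Emit:
{"method": "step_arm", "body": {"slide": [[0.0245,-0.0385,0],[0.0245,-0.0385,0],[0.0245,-0.0385,0],[0.0245,-0.0385,0],[0.0245,-0.0385,0],[0.0245,-0.0385,0],[0.0245,-0.0385,0],[0.0245,-0.0385,0]], "twist": [[0,0,0],[0,0,0],[0,0,0],[0,0,0],[0,0,0],[0,0,0],[0,0,0],[0,0,0]]}}

```text
time: 2.8
tcp_pos: [450.8, -91.6, 405.2]
orientation: [3.141, -0.001, 0.079]
force: [1.0, -0.7, -0.0]
grip_width: 0.001
gripper_force: 0.0
```

Emit:
{"method": "step_arm", "body": {"slide": [[0.025,-0.04,0],[0.02,-0.04,0.01],[0,0,0.04],[0,0,0.04],[0,0,0.04],[0,0,0.04],[0,0,0.025],[0,0,0]], "twist": [[0,0,0],[0,0,0],[0,0,0],[0,0,0],[0,0,0],[0,0,0],[0,0,0],[0,0,0]]}}

```text
time: 3.6
tcp_pos: [486.4, -9.9, 205.8]
orientation: [-3.14, 0.009, 0.079]
force: [0.1, -0.8, -0.3]
grip_width: -0.001
gripper_force: 0.0
```

```bash
python3 - <<'E'
from h import *
s=r.sense(); print(s["tcp_pos"],s["orientation"],s["force"])
for n in("side","top"):
    c,R,t=cap(n); cv2.imwrite(f"pics/{n}1.png",c["img"][100:300,200:440] if n=="top" else c["img"][120:300,200:420])
    for q in ("case","drawer_handle","left_pull","right_pull"):
        print(q,[(w(R,t,d["centre"]).round(),round(d["score"],2)) for d in r.tip_of(q,n)[:1]])
a=cv2.imread("pics/top1.png"); cv2.imwrite("pics/top1b.png",cv2.resize(a,None,fx=3,fy=3))
E
```

```text
[486.36623261  -9.87447622 205.81136839] [-3.14029008  0.00858569  0.07931527] [ 0.0670503  -0.77372361 -0.33918779]
case [(array([720.,   5.,  -1.]), 0.59)]
drawer_handle [(array([539.,  -9.,  48.]), 0.81)]
left_pull [(array([643., 103., 170.]), 0.88)]
right_pull [(array([ 663., -109.,  169.]), 0.71)]
case [(array([720.,  10.,   5.]), 0.74)]
drawer_handle [(array([535.,  -4.,  51.]), 0.92)]
left_pull [(array([649., 104., 172.]), 0.96)]
right_pull [(array([ 662., -110.,  171.]), 0.81)]
```

View pics/top1b.png

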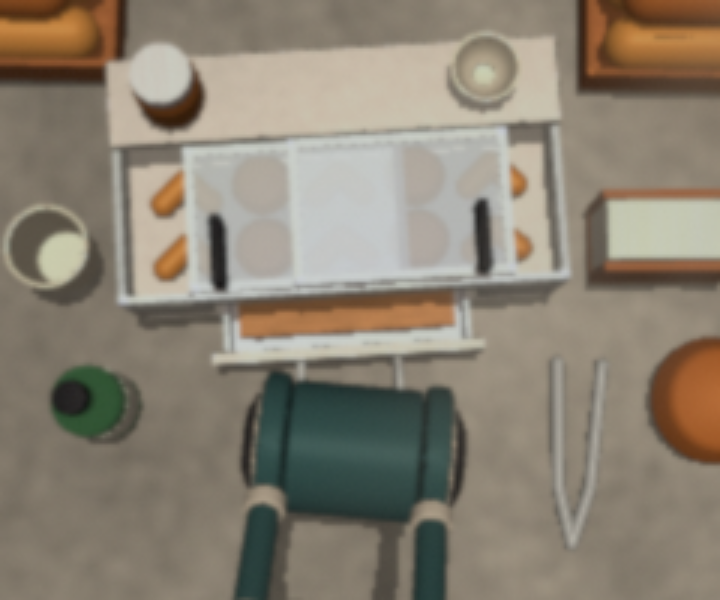

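The crop shows the arm centred in front of the handle, with the drawer out, both fins inboard and nothing disturbed. Pushing the drawer now.

Emit:
{"method": "step_arm", "body": {"slide": [[0.015,0,0],[0.015,0,0],[0.01,0,0],[0.008,0,0],[0.008,0,0],[0.004,0,0],[0,0,0]], "twist": [[0,0,0],[0,0,0],[0,0,0],[0,0,0],[0,0,0],[0,0,0],[0,0,0]]}}

```text
time: 4.8
tcp_pos: [549.4, -5.3, 209.7]
orientation: [-3.142, -0.001, 0.079]
force: [-0.4, -0.2, 0.2]
grip_width: -0.001
gripper_force: 0.0
```

Emit:
{"method": "step_arm", "body": {"slide": [[0.003,0,0],[0.003,0,0],[0.002,0,0],[0,0,0]], "twist": [[0,0,0],[0,0,0],[0,0,0],[0,0,0]]}}

```text
time: 5.2
tcp_pos: [556.9, -4.7, 209.6]
orientation: [-3.142, -0.0, 0.079]
force: [-0.6, 0.4, 0.5]
grip_width: -0.006
gripper_force: 0.3
```

```bash
python3 - <<'E'
from h import *
print(r.sense()["force"])
for n in("side","top"):
    c,R,t=cap(n)
    cv2.imwrite(f"pics/{n}2.png",cv2.resize(c["img"][120:300,200:420],None,fx=3,fy=3))
    for q in ("drawer_handle",):
        print(q,[(w(R,t,d["centre"]).round(),round(d["score"],2)) for d in r.tip_of(q,n)[:1]])
E
```

```text
[-0.59493416  0.36109291  0.49300814]
drawer_handle [(array([574.,  -7.,  46.]), 0.69)]
drawer_handle []
```

View pics/side2.png

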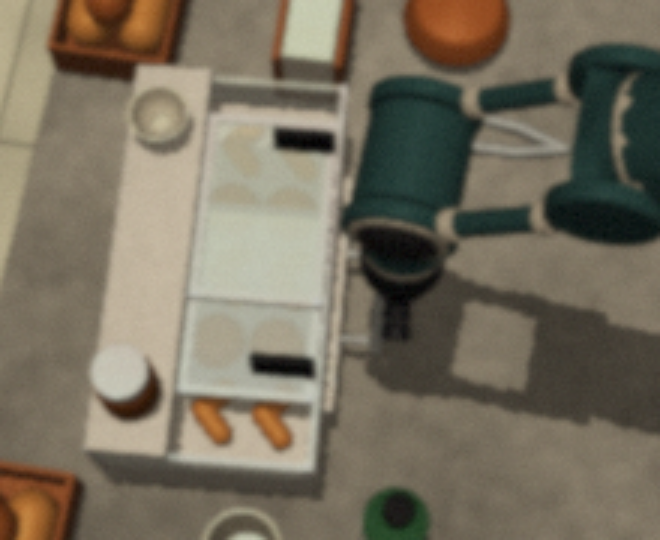

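The drawer looks nearly home, with the handle at about x = 574. I'll keep pushing until the stop pushes back.

Emit:
{"method": "step_arm", "body": {"slide": [[0.002,0,0],[0.002,0,0],[0.001,0,0],[0,0,0]], "twist": [[0,0,0],[0,0,0],[0,0,0],[0,0,0]]}}

```text
time: 5.8
tcp_pos: [559.6, -4.5, 209.3]
orientation: [-3.141, 0.008, 0.08]
force: [-10.3, -0.6, 7.6]
grip_width: -0.001
gripper_force: 5.2
```

It's at the stop: 10 N against 1.5 N friction. Backing off, rising and going to the inner side of the left fin.

Emit:
{"method": "step_arm", "body": {"slide": [[-0.015,0,0],[-0.02,0,0],[0,0,-0.045],[0,0,-0.045],[0,0,-0.045],[0,0,-0.045],[0.02,-0.02,0],[0.04,-0.02,0]], "twist": [[0,0,0],[0,0,0],[0,0,0],[0,0,0],[0,0,0],[0,0,0],[0,0,0],[0,0,0]]}}

```text
time: 6.6
tcp_pos: [583.6, 37.5, 393.5]
orientation: [3.141, -0.006, 0.078]
force: [-0.3, -0.2, 0.3]
grip_width: 0.002
gripper_force: 0.0
```

Emit:
{"method": "step_arm", "body": {"slide": [[0.04,-0.02,0],[0.026,-0.005,0],[0,0,0],[0,0,0]], "twist": [[0,0,0],[0,0,0],[0,0,0],[0,0,0]]}}

```text
time: 7.0
tcp_pos: [647.6, 67.9, 389.2]
orientation: [3.142, 0.001, 0.08]
force: [-0.5, -1.1, -0.5]
grip_width: -0.0
gripper_force: 0.0
```

```bash
python3 - <<'E'
from h import *
s=r.sense(); p=s["tcp_pos"]; print(p,s["orientation"])
C=np.array([718,7]);a=.079;A=np.array([[np.cos(a),np.sin(a)],[-np.sin(a),np.cos(a)]])
print("tcp case",A@(np.array(p[:2])-C))
for n in("side","top"):
    c,R,t=cap(n)
    for q in ("case","drawer_handle","left_pull","right_pull"):
        for d in r.tip_of(q,n)[:1]:
            x=w(R,t,d["centre"]); print(n,q,x.round(),(A@(x[:2]-C)).round(),round(d["score"],2))
E
```

```text
[647.63068285  67.89084082 389.23649137] [3.14150212e+00 5.85102886e-04 7.96934426e-02]
tcp case [-65.34446948  66.25432514]
side case [722.   6.  -2.] [ 3. -1.] 0.77
side drawer_handle [573.  -4.  48.] [-146.    0.] 0.56
side left_pull [643. 102. 172.] [-68. 101.] 0.92
side right_pull [ 663. -110.  168.] [ -64. -112.] 0.86
top case [716.   9.   3.] [-2.  2.] 0.83
top drawer_handle [574.  -0.  50.] [-145.    4.] 0.55
top left_pull [645. 100. 170.] [-65.  99.] 0.85
top right_pull [ 664. -112.  172.] [ -63. -115.] 0.62
```

The drawer is home. Descending beside the left fin, then pushing toward +y. Contact is expected at TCP y of about 81, and the stop about 51 mm further, at about 132.

Emit:
{"method": "step_arm", "body": {"slide": [[0,0,0.03],[0,0,0.025],[0,0,0.01],[0,0,0],[0,-0.006,0],[0,-0.006,0],[0,-0.006,0],[0,0,0]], "twist": [[0,0,0],[0,0,0],[0,0,0],[0,0,0],[0,0,0],[0,0,0],[0,0,0],[0,0,0]]}}

```text
time: 8.3
tcp_pos: [646.2, 86.7, 326.0]
orientation: [-3.141, -0.002, 0.08]
force: [-0.3, -0.4, -0.1]
grip_width: -0.003
gripper_force: 0.0
```

Emit:
{"method": "step_arm", "body": {"slide": [[0,-0.006,0],[0,-0.006,0],[0,-0.006,0],[0,-0.006,0],[0,-0.006,0],[0,-0.006,0],[0,0,0]], "twist": [[0,0,0],[0,0,0],[0,0,0],[0,0,0],[0,0,0],[0,0,0],[0,0,0]]}}

```text
time: 9.0
tcp_pos: [642.7, 122.7, 324.3]
orientation: [-3.141, 0.001, 0.08]
force: [-0.3, 0.2, 0.0]
grip_width: 0.001
gripper_force: 0.0
```

```bash
cat >> h.py <<'E'
C=np.array([718,7]);a=.079;A=np.array([[np.cos(a),np.sin(a)],[-np.sin(a),np.cos(a)]])
def rep(qs):
    s=r.sense(); p=s["tcp_pos"]; print("tcp case",A@(np.array(p[:2])-C),p[2],s["force"])
    for n in("side","top"):
        c,R,t=cap(n); cv2.imwrite(f"pics/{n}_{s['time']:.2f}.png",cv2.resize(c["img"][100:300,200:440],None,fx=3,fy=3))
        for q in qs:
            for d in r.tip_of(q,n)[:1]:
                x=w(R,t,d["centre"]); print(n,q,x[2].round(),(A@(x[:2]-C)).round(),round(d["score"],2))
E
python3 -c "
from h import *
rep(['left_pull','right_pull'])"; ls pics
```

```text
tcp case [-65.96068203 121.2389985 ] 324.33884895392697 [-0.33371058  0.17961561  0.0402575 ]
side left_pull 169.0 [-68. 143.] 0.69
side right_pull 171.0 [ -65. -112.] 0.8
top left_pull 140.0 [ 65. 133.] 0.44
top right_pull 170.0 [ -64. -113.] 0.68
side0.png
side1.png
side2.png
side_9.00.png
top0.png
top1.png
top1b.png
top2.png
top_9.00.png
```

Emit:
{"method": "step_arm", "body": {"slide": [[0,-0.003,0],[0,-0.003,0],[0,-0.002,0],[0,-0.001,0],[0,0,0]], "twist": [[0,0,0],[0,0,0],[0,0,0],[0,0,0],[0,0,0]]}}

```text
time: 9.8
tcp_pos: [642.2, 130.7, 324.5]
orientation: [-3.141, 0.0, 0.079]
force: [-0.9, -1.5, -0.7]
grip_width: 0.0
gripper_force: 0.4
```

Emit:
{"method": "step_arm", "body": {"slide": [[0,-0.001,0],[0,-0.001,0],[0,0,0]], "twist": [[0,0,0],[0,0,0],[0,0,0]]}}

```text
time: 10.1
tcp_pos: [642.1, 132.6, 324.6]
orientation: [-3.141, 0.0, 0.079]
force: [-0.4, -1.4, -1.4]
grip_width: 0.002
gripper_force: 0.5
```

Emit:
{"method": "step_arm", "body": {"slide": [[0,-0.001,0],[0,-0.001,0],[0,0,0]], "twist": [[0,0,0],[0,0,0],[0,0,0]]}}

```text
time: 10.4
tcp_pos: [641.9, 134.6, 324.7]
orientation: [-3.141, 0.0, 0.079]
force: [-1.2, -1.3, -0.6]
grip_width: -0.002
gripper_force: 0.5
```

Emit:
{"method": "step_arm", "body": {"slide": [[0,-0.001,0],[0,-0.001,0],[0,0,0]], "twist": [[0,0,0],[0,0,0],[0,0,0]]}}

```text
time: 10.7
tcp_pos: [641.8, 136.3, 324.7]
orientation: [3.141, 0.0, 0.079]
force: [-0.3, -3.0, -1.3]
grip_width: 0.001
gripper_force: 1.3
```

```bash
python3 -c "
from h import *
rep(['left_pull','right_pull'])"; ls -t pics|head -2
```

```text
tcp case [-65.74256036 134.94259766] 324.66446287655737 [-0.34337027 -2.96546183 -1.25998915]
side left_pull 169.0 [-64. 153.] 0.88
side right_pull 170.0 [ -67. -111.] 0.83
top left_pull 171.0 [-62. 154.] 0.69
top right_pull 170.0 [ -64. -110.] 0.79
top_10.70.png
side_10.70.png
```

Force is starting to rise, and both cameras put the left fin at about 153. One more nudge to confirm the stop.

Emit:
{"method": "step_arm", "body": {"slide": [[0,-0.001,0],[0,-0.001,0],[0,0,0]], "twist": [[0,0,0],[0,0,0],[0,0,0]]}}

```text
time: 11.3
tcp_pos: [641.8, 137.1, 324.6]
orientation: [3.138, 0.0, 0.079]
force: [0.8, -7.7, -1.2]
grip_width: -0.0
gripper_force: 4.2
```

The left panel is on its stop. Now over to the right fin's inner side.

Emit:
{"method": "step_arm", "body": {"slide": [[0,0.01,0],[0,0.01,0],[0,0,-0.04],[0,0,-0.03],[0,0.04,0],[0,0.04,0],[0,0.04,0],[0,0.04,0]], "twist": [[0,0,0],[0,0,0],[0,0,0],[0,0,0],[0,0,0],[0,0,0],[0,0,0],[0,0,0]]}}

```text
time: 12.1
tcp_pos: [656.0, -42.4, 395.4]
orientation: [-3.141, -0.002, 0.08]
force: [-0.2, 1.0, -0.9]
grip_width: 0.0
gripper_force: 0.0
```

Emit:
{"method": "step_arm", "body": {"slide": [[0,0.029,0],[0,0,0],[0,0,0]], "twist": [[0,0,0],[0,0,0],[0,0,0]]}}

```text
time: 12.4
tcp_pos: [658.2, -70.7, 394.9]
orientation: [-3.14, -0.001, 0.077]
force: [-0.7, 0.1, -0.7]
grip_width: 0.001
gripper_force: 0.0
```

```bash
python3 -c "
from h import *
rep(['left_pull','right_pull'])"
```

```text
tcp case [-65.70800675 -72.70969598] 394.8953139899782 [-0.69725921  0.08284347 -0.74962709]
side left_pull 168.0 [-65. 155.] 0.83
side right_pull 164.0 [ -64. -110.] 0.88
top right_pull 171.0 [ -66. -112.] 0.96
```

Emit:
{"method": "step_arm", "body": {"slide": [[0,0,0.03],[0,0,0.03],[0,0,0.01],[0,0,0],[0,0.006,0],[0,0.006,0],[0,0.006,0],[0,0.006,0]], "twist": [[0,0,0],[0,0,0],[0,0,0],[0,0,0],[0,0,0],[0,0,0],[0,0,0],[0,0,0]]}}

```text
time: 13.5
tcp_pos: [660.6, -94.4, 326.2]
orientation: [-3.141, -0.003, 0.079]
force: [-0.1, 3.5, 1.5]
grip_width: -0.003
gripper_force: 1.1
```

Emit:
{"method": "step_arm", "body": {"slide": [[0,0.006,0],[0,0.006,0],[0,0.006,0],[0,0.006,0],[0,0.004,0],[0,0.002,0],[0,0,0]], "twist": [[0,0,0],[0,0,0],[0,0,0],[0,0,0],[0,0,0],[0,0,0],[0,0,0]]}}

```text
time: 14.2
tcp_pos: [662.3, -124.3, 324.4]
orientation: [3.141, 0.001, 0.079]
force: [-0.6, 0.1, 0.8]
grip_width: -0.001
gripper_force: 0.0
```

Emit:
{"method": "step_arm", "body": {"slide": [[0,0.002,0],[0,0.001,0],[0,0,0]], "twist": [[0,0,0],[0,0,0],[0,0,0]]}}

```text
time: 14.5
tcp_pos: [662.5, -126.7, 324.3]
orientation: [-3.141, 0.001, 0.079]
force: [-0.9, 1.1, -0.2]
grip_width: -0.002
gripper_force: 0.5
```

```bash
python3 -c "
from h import *
rep(['left_pull','right_pull'])"
```

```text
tcp case [ -65.87115207 -128.90520538] 324.288509223323 [-0.94271166  1.12070978 -0.15527587]
side left_pull 171.0 [-66. 154.] 0.76
side right_pull 168.0 [ -65. -149.] 0.77
top left_pull 174.0 [-64. 150.] 0.56
top right_pull 171.0 [ -64. -151.] 0.97
```

Emit:
{"method": "step_arm", "body": {"slide": [[0,0.001,0],[0,0.001,0],[0,0,0]], "twist": [[0,0,0],[0,0,0],[0,0,0]]}}

```text
time: 15.1
tcp_pos: [662.8, -128.8, 324.5]
orientation: [-3.141, 0.0, 0.079]
force: [-1.2, 0.8, -0.4]
grip_width: -0.0
gripper_force: 0.6
```

Emit:
{"method": "step_arm", "body": {"slide": [[0,0.001,0],[0,0.001,0],[0,0,0]], "twist": [[0,0,0],[0,0,0],[0,0,0]]}}

```text
time: 15.4
tcp_pos: [662.9, -130.1, 324.5]
orientation: [-3.14, 0.0, 0.079]
force: [-2.1, 4.4, -1.5]
grip_width: -0.001
gripper_force: 2.4
```

Emit:
{"method": "step_arm", "body": {"slide": [[0,0.001,0],[0,0.001,0],[0,0,0]], "twist": [[0,0,0],[0,0,0],[0,0,0]]}}

```text
time: 15.7
tcp_pos: [663.0, -130.8, 324.5]
orientation: [-3.137, 0.001, 0.079]
force: [-1.1, 9.7, -0.1]
grip_width: -0.001
gripper_force: 4.8
```

It's at the stop (9.7 N). Backing off, rising and retracting so I can check everything.

Emit:
{"method": "step_arm", "body": {"slide": [[0,-0.01,0],[0,-0.01,0],[0,0,-0.04],[0,0,-0.04],[-0.04,0,-0.01],[-0.04,0,0],[-0.04,0,0],[-0.04,0,0]], "twist": [[0,0,0],[0,0,0],[0,0,0],[0,0,0],[0,0,0],[0,0,0],[0,0,0],[0,0,0]]}}

```text
time: 16.5
tcp_pos: [500.8, -125.5, 415.4]
orientation: [3.14, -0.002, 0.08]
force: [1.4, 0.3, 1.0]
grip_width: -0.0
gripper_force: 0.0
```

Emit:
{"method": "step_arm", "body": {"slide": [[-0.02,0,0],[0,0,0],[0,0,0]], "twist": [[0,0,0],[0,0,0],[0,0,0]]}}

```text
time: 16.8
tcp_pos: [482.4, -127.1, 415.6]
orientation: [3.14, -0.003, 0.079]
force: [0.9, 0.6, 0.7]
grip_width: 0.003
gripper_force: 0.0
```

```bash
python3 -c "
from h import *
rep(['drawer_handle','left_pull','right_pull'])"; cp $(ls -t pics/top_*|head -1) pics/final.png
```

```text
tcp case [-245.4753231 -115.1013535] 415.5674651481618 [0.91290196 0.63378348 0.73874473]
side drawer_handle 49.0 [-143.    1.] 0.93
side left_pull 169.0 [-65. 151.] 0.75
side right_pull 168.0 [ -65. -153.] 0.89
top drawer_handle 48.0 [-146.    4.] 0.66
top left_pull 173.0 [-64. 151.] 0.69
top right_pull 171.0 [ -64. -153.] 0.66
```

View pics/final.png

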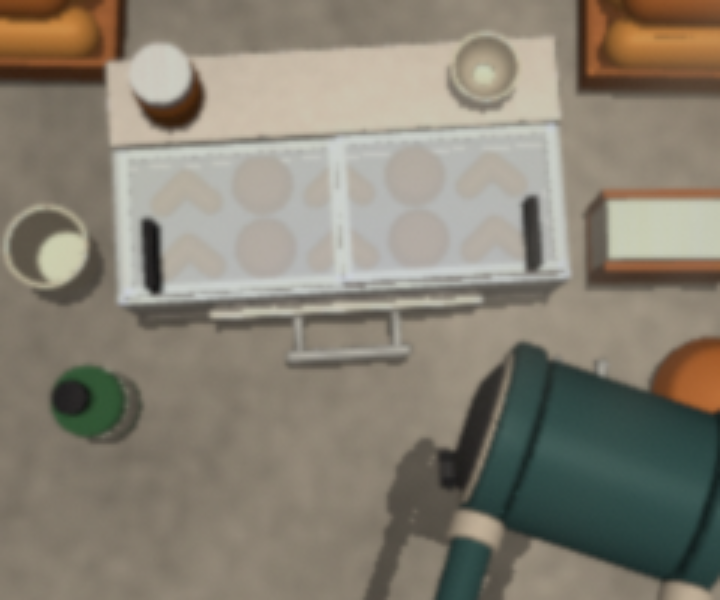

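The picture shows the drawer home, with its handle at (347,355). Both panels reach their ends, with fins at (151,255) and (532,232), and the bystanders are where they were. Handing in.

```bash
python3 -c "
from h import *
print(r.close_job())"
```

```text
the job is handed in; nothing more can be done
None
```

The job is handed in: the drawer and both top panels were pushed to their stops, and the last pictures show all three shut with no visible bystander moved. The arm partly hid the tongs and loaf in that view, and no verdict came back.

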